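# Seat the menu card on its pins and hold the clip open on its edge

## Task

Lower the menu card's wooden foot over the two pins of the steel base until it sits flush, and let go. Then take the wooden spring clip by its tails, squeeze it wide open and hold its gaping jaws round the card's upright left-hand edge (as the robot sees it), straight on, the edge well inside, the jaws' whole width on it, touching neither card nor base. Finish while holding it there, open, ready for me to slip in a price ticket, and leave the can, cup and bread roll alone.

Things in the scene. Friction and masses are not known exactly. Their poses are not given: they have to be found in the camera images.
- sign_mid (a point): Menu card, loose, 250 g: black upright panel 8 mm thick (x), 160 wide (y), 110 tall, on a wooden foot plate 90 (x) by 136 (y) by 8 mm. Point: panel centre, 63 mm above the plate's underside. Stands on the work surface at first. Two 14 mm through holes in the plate at x = +30, y = +50 and -50 mm, on the side away from the robot. Pinch the panel across its thickness from above.
- sign_edge (a point): Point half-way up the card's upright left-hand (+y) edge, 80 mm from the panel's centre; axes as sign_mid (z up, y along the panel). The panel overhangs its foot plate by 12 mm at either side.
- pinbase_top (a point): Fixed steel base 110 (x) by 160 (y) by 12 mm high; point: centre of its top face. Two upright pins, 10 mm in diameter, stand on it at x = +30, y = +50 and -50 mm (away from the robot), rising 30 mm above the face, the top 6 mm tapered. With the card seated, sign_mid is 63 mm above this point and its axes are parallel to these.
- clip_mid (a point): Wooden spring clip, loose, 70 g, lying on its side, hinge upright, 30 mm high. Point: on the hinge line, half-way up. x points along the jaws to their tips, 58 mm ahead; z up along the hinge. Two flat tails 5 mm thick run 50 mm back (-x), flaring to about 45 mm across at their ends when shut. Squeezing them together (along y) opens the jaws.
- clip_tails (a point): Place to grip the clip: midway between its tails, 36 mm behind (-x of) the hinge, half-way up; axes as clip_mid. Fully squeezed, the tails are parallel, 18 mm across over their outer faces, and hit a stop; that takes about 10 N, and a grip of 20 to 40 N keeps the clip fully open.
- clip_mouth (a point): Point fixed to the clip 58 mm ahead (+x) of clip_mid, midway between the jaw tips; axes as clip_mid.
- jaw (a joint): Opening of one jaw of the clip about the hinge, rad (the other mirrors it): 0 shut, tips meeting; 0.28 fully open, tips about 32 mm apart, the gap narrowing to about 6 mm near the hinge. A spring closes it with 0.18 Nm (shut) to 0.35 Nm (open).
- can: Bystander: aluminium drinks can, 66 mm across, 115 mm tall; origin at the centre of its underside.
- cup: Bystander: white paper cup, 80 mm across the rim, 85 mm tall; origin at the centre of its underside.
- roll: Bystander: round bread roll, 90 mm across, 50 mm tall; origin at the centre of its underside.
Things that resemble listed ones, but are neither listed nor needed, are in the scene too. Of the things shaped like the part that bears clip_mid, the wooden one is meant. Several things look just like the part that bears sign_mid: the one meant starts farthest to the robot's left.

How it is judged:
By the outcome, as a careful person would: the job done as asked, in the order asked, and still so for the second after the job is handed in, while the arm keeps its last pose, push and grip.
It also fails if it takes over 51 s, if anything falls off the work surface, if the arm or the gripper's body presses on something with over 40 N, if the wrist force passes 120 N, or if a joint passes its speed limit or range.

## Robot

A 6-joint arm with a two-finger parallel gripper is mounted at the origin on the work surface. World frame = base frame: x ahead of the robot, y to its left, z up, the work surface at z = 0. Lengths are in mm, angles in degrees, forces in N, time in s.
With the tool pointing down it reaches from about 225 to 725 mm from the base axis. Payload 3.1 kg.
Tool frame: the origin (TCP) lies between the finger pads; the fingertips stand 25 mm ahead of it and the grasp point (between the pads) lies 6 mm ahead of it; y points along the fingers, x is the direction in which the jaws open and shut, and the axes are right-handed (so a half turn about y gives the same grasp; the last joint's range is limited). The gripper opens to 85 mm and grips with 20 to 120 N. Pads are 22 mm wide; open, the fingers measure 114 mm over their backs; the gripper's body (76 mm by 85 mm) begins 54 mm behind the grasp point. The pads swing forward as they close: fully open they stand 13 mm farther back than shut.
Start: joints at [66.073, 2.75, 5.684, 92.934, 0, 82.678], TCP at [150.032, 503.098, 256.312] pointing down, gripper open.
Joint ranges: [-166.93, 166.93], [-56.73, 111.36], [-69.38, 81.34], [-121.58, 131.49], [-85.45, 84.26], [-180, 180]. Speed limits (degrees/s): [159.86, 159.86, 180, 180, 180, 180].

## Interface

Orientations are given as [roll, pitch, yaw] about the fixed x, y, z axes, in that order (R = Rz(yaw) Ry(pitch) Rx(roll)).
In Python, from bench import observe, vision, job gives the robot as it stands. The module is installed in compiled form; this text tells all that it offers.
- The arm moves only by the shell command python3 -m inch 'ROWS' [FORCE]. ROWS is JSON, a list of rows, each a list of 5 numbers: the gripper command: -1 is shut, 1 is fully open, values between are in proportion, then the shift along the tool's x, y, z in mm, then the turn about the tool's y in rad. A call has 1 to 12 rows; each row is the pose to reach, as a shift and turn from the pose commanded when the call began, along the tool's axes at that moment; what a row does not reach only later rows make up. A row lasts 1/8 s, in which the tool goes at most 62.5 mm and 10.7 degrees, less where a joint would pass 70% of its speed; a pose out of reach is approached as far as the arm can. A call with a gripper value outside its range is refused whole. The fingers move at their own pace and stop on an object; FORCE is the grip in N (left out, the last holds). Time passes only in rows, so rows that repeat a pose let the fingers close. It gives the time, the measured TCP pose, the force and the opening at its end, in the units of the state.
- observe(): the state, without advancing time (a new reading comes with each control period).
- vision.capture(name): name is "side" or "top" or "wrist"; returns the picture (420x560x3 uint8, red, green, blue); there is no depth.
- vision.get_calibration(name): a dict with "fx", "fy", "cx", "cy" (pixels), "T" (4x4, takes a point from camera to world coordinates). Camera axes: x right, y up, looking along -z (the intrinsics and any distortion apply to the point x, -y, -z); pixel columns grow to the right and rows downward; lengths in mm; the calibration is good to about 2 mm. A picture is of the moment at which its call begins: read the wrist's pose just before it. get_calibration takes no time and is no camera call; for the wrist camera it gives the pose at the moment of the call.
- job.sign_off(): hands the job in, once; it reports no verdict.
The state is a dict: "time": time; "joint_positions": joint angles; "qvel": joint speeds; "effort": joint torques, N m; "eef_pos": TCP position; "eef_rot": TCP orientation; "ft_force": force on the tool from outside, world axes, zero at the start; "wrist_torque": the same for the moment, N m; "opening": opening from 0.0 (shut) to 1.0 (fully open).
Only numpy, scipy, OpenCV 4.12 (cv2) and the standard library are available. Lean on these libraries where they do the work, as an engineer would, in place of code of your own. Each camera call takes 0.05 s, during which the arm holds its last target.

## Working session

There is one attempt and no reset: what is moved stays moved. The work goes in short steps, Python scripts to look and compute and a shell command to move; the robot and the scene stay as the last step left them, time stands still between calls to the robot, and variables do not carry over. Pictures are saved under pics/ and viewed, and the job is handed in when it is done.

```bash
mkdir -p pics; python3 - <<'E'
from bench import observe, vision, job
import cv2, numpy as np
s=observe(); print(s)
for n in ["side","top","wrist"]:
    c=vision.get_calibration(n); print(n,{k:(np.round(v,4).tolist() if k=="T" else v) for k,v in c.items()})
    im=vision.capture(n); cv2.imwrite(f"pics/{n}0.png",im[:,:,::-1])
E
```

```text
{'time': 0.0, 'joint_positions': array([ 6.60739579e+01,  2.79307086e+00,  5.59142354e+00,  9.29347131e+01,
       -9.98431691e-04,  8.26789215e+01]), 'qvel': array([ 0.00819845, -0.03874379, -0.02853386, -0.03349414,  0.00039531,
       -0.1300132 ]), 'effort': array([ 1.08347415e-04, -3.38780344e+01,  3.20016968e+01,  2.01204198e-02,
       -1.42156464e-04,  1.72489713e-06]), 'eef_pos': array([149.80562721, 502.58701435, 255.11383912]), 'eef_rot': array([-89.98361391,   0.13537604,  73.39505689]), 'ft_force': array([0.61187565, 0.85456367, 0.35169764]), 'wrist_torque': array([0.07790765, 0.01308302, 0.04575455]), 'opening': 0.9982042592465966}
side {'fx': 385.9779870210391, 'fy': 385.9779870210391, 'cx': 279.10107268980397, 'cy': 209.07897213504455, 'T': [[-0.9571, 0.1412, -0.2529, 311.8023], [-0.289, -0.5214, 0.8029, 700.8563], [-0.0185, 0.8416, 0.5399, 553.8899], [0.0, 0.0, 0.0, 1.0]]}
top {'fx': 514.7340169144566, 'fy': 514.7340169144566, 'cx': 279.20504227728975, 'cy': 209.21919373346844, 'T': [[-0.0301, 0.9918, -0.1242, 387.9512], [-0.9995, -0.0299, 0.0041, -41.2879], [0.0004, 0.1243, 0.9922, 1349.8538], [0.0, 0.0, 0.0, 1.0]]}
wrist {'fx': 303.45378482651773, 'fy': 303.45378482651773, 'cx': 276.42148961194295, 'cy': 207.12276389661, 'T': [[0.285, -0.9135, -0.2904, 75.7778], [0.9585, 0.271, 0.0882, 523.9854], [-0.0019, -0.3035, 0.9528, 372.1737], [0.0, 0.0, 0.0, 1.0]]}
```

View pics/top0.png

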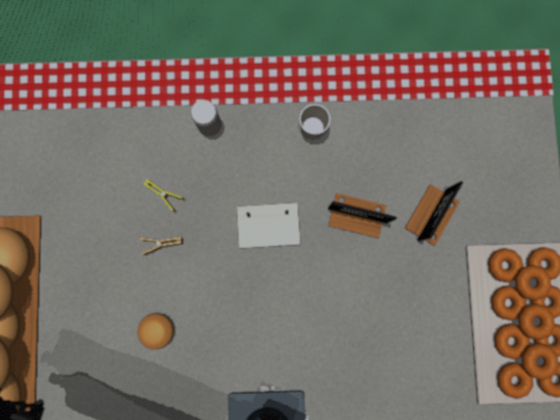

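View pics/side0.png

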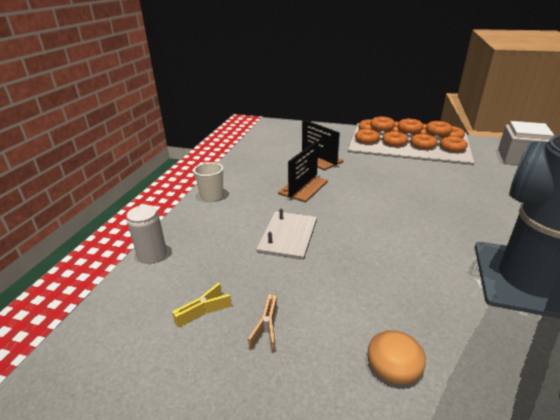

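View pics/wrist0.png

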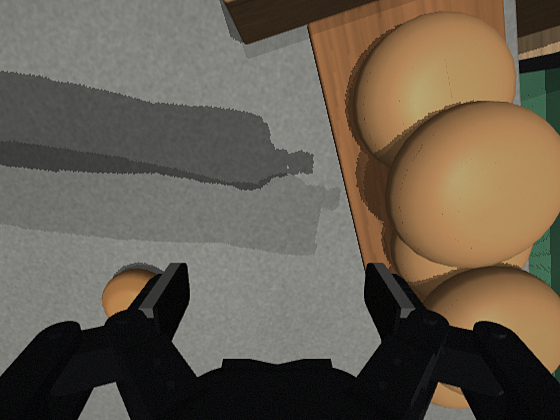

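```bash
cat > h.py <<'E'
import numpy as np, cv2
from bench import observe, vision
def ray(n,u,v,cal=None):
    c=cal or vision.get_calibration(n); T=np.array(c["T"])
    d=T[:3,:3]@np.array([(u-c["cx"])/c["fx"],-(v-c["cy"])/c["fy"],-1.0]); return T[:3,3],d
def onz(n,u,v,z,cal=None):
    o,d=ray(n,u,v,cal); return o+d*(z-o[2])/d[2]
def proj(n,P,cal=None):
    c=cal or vision.get_calibration(n); T=np.array(c["T"]); p=T[:3,:3].T@(np.array(P,float)-T[:3,3])
    return c["cx"]+c["fx"]*p[0]/-p[2], c["cy"]-c["fy"]*p[1]/-p[2]
def save(n,name,x0,y0,x1,y1,k):
    im=vision.capture(n)[:,:,::-1]; cv2.imwrite("pics/raw_"+name,im)
    cv2.imwrite("pics/"+name,cv2.resize(im[y0:y1,x0:x1],None,fx=k,fy=k,interpolation=cv2.INTER_CUBIC))
E
python3 - <<'E'
from h import *
im=cv2.imread("pics/top0.png")
a=cv2.resize(im[180:270,225:325],None,fx=4,fy=4,interpolation=cv2.INTER_CUBIC)
b=cv2.resize(im[180:270,315:415],None,fx=4,fy=4,interpolation=cv2.INTER_CUBIC)
cv2.imwrite("pics/z1.png",np.hstack([a,b]))
a=cv2.resize(im[165:275,115:215],None,fx=5,fy=5,interpolation=cv2.INTER_CUBIC)
cv2.imwrite("pics/z2.png",a)
im=cv2.imread("pics/side0.png")
cv2.imwrite("pics/z3.png",cv2.resize(im[120:260,250:350],None,fx=4,fy=4,interpolation=cv2.INTER_CUBIC))
E
```

```text
(no output)
```

View pics/z1.png

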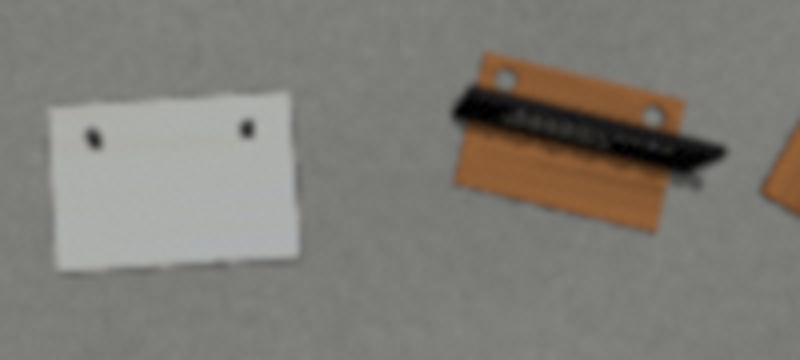

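View pics/z2.png

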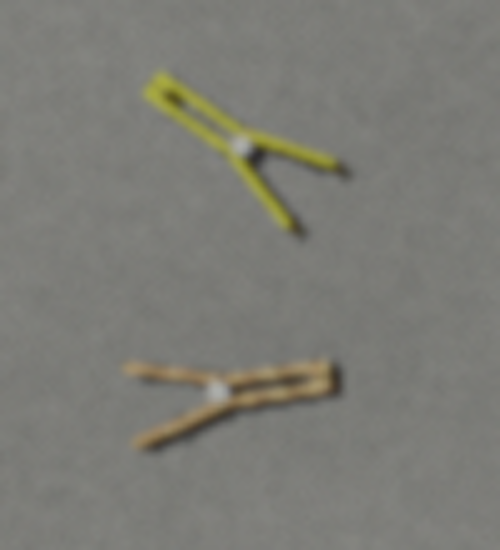

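View pics/z3.png

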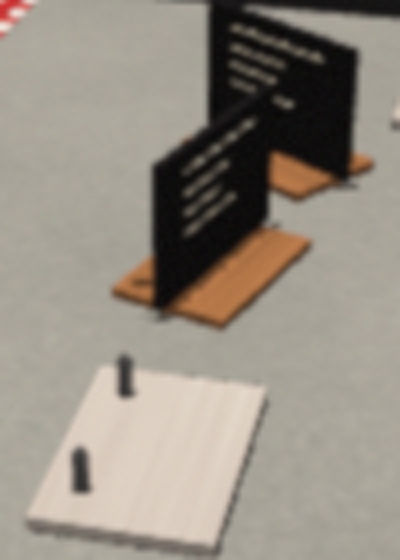

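```bash
python3 - <<'E'
from h import *
im=cv2.imread("pics/top0.png"); hsv=cv2.cvtColor(im,cv2.COLOR_BGR2HSV)
def rect(n,mask,z,box):
    m=np.zeros_like(mask); x0,y0,x1,y1=box; m[y0:y1,x0:x1]=mask[y0:y1,x0:x1]
    cs,_=cv2.findContours(m,cv2.RETR_EXTERNAL,cv2.CHAIN_APPROX_NONE); c=max(cs,key=cv2.contourArea)[:,0,:]
    W=np.array([onz(n,u,v,z)[:2] for u,v in c],np.float32)
    r=cv2.minAreaRect(W); return r,W,c
# base
white=((hsv[...,1]<40)&(hsv[...,2]>150)).astype(np.uint8)*255
r,W,c=rect("top",white,12,(225,195,310,260)); print("base",r, cv2.boxPoints(r))
orange=((hsv[...,1]>90)&(hsv[...,0]<20)&(hsv[...,2]>60)).astype(np.uint8)*255
dark=(hsv[...,2]<50).astype(np.uint8)*255
r,W,c=rect("top",orange|dark,8,(322,185,399,245)); print("plate+panel",r)
o=orange.copy(); ys,xs=np.nonzero(orange[185:245,322:399]); print(len(xs))
P=np.array([onz("top",u+322,v+185,8)[:2] for u,v in zip(xs,ys)],np.float32); r=cv2.minAreaRect(P); print("plate",r,cv2.boxPoints(r))
ys,xs=np.nonzero(dark[185:245,322:402]);P=np.array([onz("top",u+322,v+185,118)[:2] for u,v in zip(xs,ys)],np.float32); r=cv2.minAreaRect(P); print("paneltop?",r,cv2.boxPoints(r))
for u,v in [(225+94/4,180+138/4),(225+247/4,180+129/4)]: print("pin at z30",onz("top",u,v,30))
for u,v in [(315+106/4,180+78/4),(315+253/4,180+115/4)]: print("hole",onz("top",u,v,8))
f=lambda x,y:(115+x/5,165+y/5)
for nm,x,y in [("hinge",218,391),("tailA",124,369),("tailB",137,444),("jawtipA",330,364),("jawtipB",331,387)]: print(nm,onz("top",*f(x,y),30))
E
```

```text
base ((515.5508422851562, -16.713218688964844), (106.39794921875, 157.8701171875), 1.8474218845367432) [[459.83478   60.465786]
 [464.92426  -97.32228 ]
 [571.2669   -93.89223 ]
 [566.1774    63.895844]]
plate+panel ((531.6324462890625, -260.8546142578125), (175.23878479003906, 89.61287689208984), 74.40311431884766)
1229
plate ((534.5756225585938, -250.31137084960938), (134.98486328125, 89.61287689208984), 74.40311431884766) [[ 473.27255 -303.27155]
 [ 559.58563 -327.36554]
 [ 595.87866 -197.3512 ]
 [ 509.5656  -173.2572 ]]
paneltop? ((526.9810180664062, -244.852783203125), (160.9014434814453, 20.633480072021484), 74.57255554199219) [[ 495.63467 -319.66028]
 [ 515.5247  -325.14914]
 [ 558.3274  -170.04529]
 [ 538.4373  -164.55643]]
pin at z30 [541.87762618  32.88174546  30.        ]
pin at z30 [544.75106765 -65.97737793  30.        ]
hole [ 576.8232438  -211.59554027    8.        ]
hole [ 549.38458879 -307.01632725    8.        ]
hinge [474.79842638 264.84939463  30.        ]
tailA [487.53893697 313.04276557  30.        ]
tailB [448.95059398 306.26575836  30.        ]
jawtipA [486.92397671 207.38383037  30.        ]
jawtipB [475.10412763 206.94741505  30.        ]
```

```bash
cat >> h.py <<'E'
from scipy.spatial.transform import Rotation as Ro
def rel(x,y,z,yaw,pose=None):
    s=observe(); p=np.array(s["eef_pos"]); e=s["eef_rot"]
    yaw0=e[2]
    if pose is not None: p=np.array(pose[:3]); yaw0=pose[3]
    R=Ro.from_euler("xyz",[-90,0,yaw0],degrees=True).as_matrix()
    d=R.T@(np.array([x,y,z])-p); print("t",s["time"],"pos",np.round(s["eef_pos"],1),"rot",np.round(e,2),"f",np.round(s["ft_force"],1),"open",round(s["opening"],3))
    print("rel",np.round(d,1),"turn",round(-np.radians((yaw-yaw0+180)%360-180),4))
E
python3 -c "
from h import *
rel(534.5,-250.5,200,-15.6,[150.03,503.1,256.3,73.4])"
```

```text
t 0.15 pos [149.9 502.7 255.4] rot [-89.99   0.11  73.4 ] f [ 0.5  0.1 -0.4] open 0.997
rel [-612.4   56.3 -583.7] turn 1.5533
```

The things that could be confused, by pixel in the top picture:
- **Cards:** one at (362,214) and one at (438,212). The first is farther left, so I take that one.
- **Clips:** wooden at (160,243) and yellow at (163,195). I take the wooden one.
- **Base:** only one, at (268,225), with its pins at (249,214) and (287,212).

The close crops confirm these choices: the plate's holes are on the far side, and the clip is wood-coloured with its jaws to the right.

```bash
python3 -m inch '[[1,-612.4,56.3,-583.7,1.553],[1,-612.4,56.3,-583.7,1.553],[1,-612.4,56.3,-583.7,1.553],[1,-612.4,56.3,-583.7,1.553],[1,-612.4,56.3,-583.7,1.553],[1,-612.4,56.3,-583.7,1.553],[1,-612.4,56.3,-583.7,1.553],[1,-612.4,56.3,-583.7,1.553],[1,-612.4,56.3,-583.7,1.553],[1,-612.4,56.3,-583.7,1.553],[1,-612.4,56.3,-583.7,1.553],[1,-612.4,56.3,-583.7,1.553]]'; python3 -c "
from h import *
rel(534.5,-250.5,200,-15.6)"
```

```text
time: 1.65
eef_pos: [490.5, -165.6, 206.1]
eef_rot: [-90.0, 0.0, -15.6]
ft_force: [1.6, 0.0, 0.5]
opening: 1.0
t 1.65 pos [ 490.5 -165.6  206.1] rot [-89.97   0.   -15.62] f [1.6 0.  0.5] open 1.0
rel [ 65.3   6.1 -70. ] turn -0.0003
```

```bash
python3 -m inch '[[1,65.3,6.1,-70,0],[1,65.3,6.1,-70,0],[1,65.3,6.1,-70,0],[1,65.3,6.1,-70,0]]'; python3 - <<'E'
from h import *
rel(534.5,-250.5,200,-15.6)
c=vision.get_calibration("wrist"); save("wrist","w1.png",0,0,560,420,1.4)
print(np.round(c["T"],3).tolist())
E
```

```text
time: 2.15
eef_pos: [533.7, -247.9, 200.0]
eef_rot: [-90.0, 0.1, -15.6]
ft_force: [-0.4, 0.1, 1.0]
opening: 1.0
t 2.15 pos [ 533.7 -247.9  200. ] rot [-8.995e+01  8.000e-02 -1.558e+01] f [-0.4  0.1  1. ] open 1.0
rel [ 1.5 -0.  -2.2] turn 0.0003
[[0.963, 0.254, 0.084, 555.406], [-0.268, 0.918, 0.292, -174.073], [-0.003, -0.304, 0.953, 316.948], [0.0, 0.0, 0.0, 1.0]]
```

View pics/w1.png

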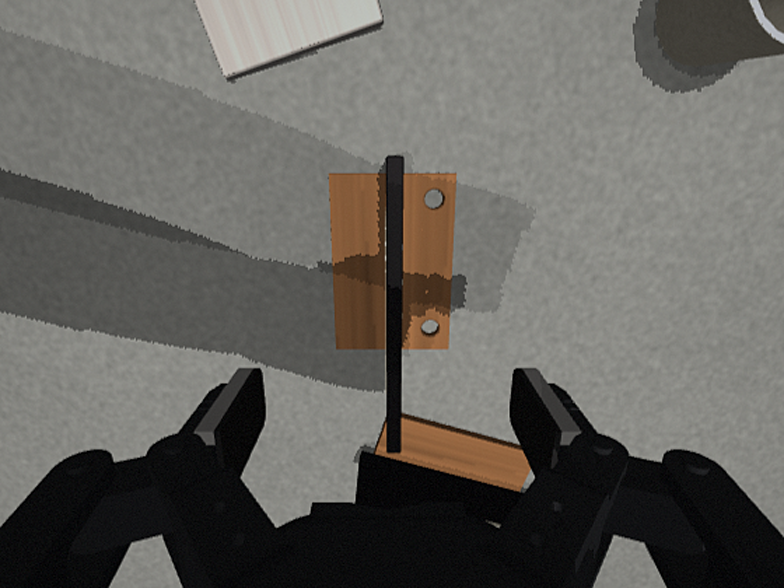

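```bash
python3 - <<'E'
from h import *
c=vision.get_calibration("wrist")
q=lambda u,v,z: onz("wrist",u/1.4,v/1.4,z,c)[:2]
a=q(395,157,118);b=q(393.7,452,118);print(a,b,(a+b)/2,np.linalg.norm(a-b),np.degrees(np.arctan2(-(a-b)[0],(a-b)[1])))
P=np.array([q(329,173.5,8),q(456.5,173,8),q(448,349,8),q(337,349.5,8)],np.float32);print(P,cv2.minAreaRect(P),P.mean(0))
h=[q(433.5,199,8),q(430,327,8)];print(h)
E
```

```text
[ 558.14414388 -175.57421454] [ 516.12916255 -327.77052987] [ 537.13665322 -251.67237221] 157.88912900004675 -15.432582755869777
[[ 512.0719  -174.92853]
 [ 598.5007  -198.53235]
 [ 562.1812  -329.37256]
 [ 476.47778 -306.15247]] ((537.5094604492188, -252.26779174804688), (135.96566772460938, 89.59378814697266), 74.8238525390625) [ 537.30786 -252.24648]
[array([ 578.71644136, -211.6706833 ]), array([ 552.82294432, -307.08066632])]
```

```bash
python3 -c "
from h import *
rel(537,-251.5,91,-15.4)"
```

```text
t 2.2 pos [ 533.7 -247.6  200.4] rot [-8.997e+01  5.000e-02 -1.554e+01] f [ 0.4 -0.4  0.4] open 1.003
rel [  4.2 109.4  -2.9] turn -0.0025
```

```bash
python3 -m inch '[[1,4.2,50,-2.9,0],[1,4.2,100,-2.9,0],[1,4.2,109.4,-2.9,0],[1,4.2,109.4,-2.9,0],[-1,4.2,109.4,-2.9,0],[-1,4.2,109.4,-2.9,0],[-1,4.2,109.4,-2.9,0],[-1,4.2,109.4,-2.9,0],[-1,4.2,109.4,-2.9,0],[-1,4.2,109.4,-2.9,0],[-1,4.2,109.4,-2.9,0],[-1,4.2,109.4,-2.9,0]]' 40; python3 -c "
from h import *
rel(515,-16.5,91,1.8)"
```

```text
time: 3.7
eef_pos: [537.1, -252.4, 91.0]
eef_rot: [-90.0, 0.0, -15.6]
ft_force: [-2.2, -0.5, 1.5]
opening: 0.087
t 3.7 pos [ 537.1 -252.4   91. ] rot [-9.001e+01  4.000e-02 -1.559e+01] f [-2.2 -0.5  1.5] open 0.087
rel [-84.7  -0.  221.3] turn -0.3035
```

```bash
python3 -m inch '[[-1,0,-30,0,0],[-1,0,-60,0,0],[-1,0,-85,0,0],[-1,-20,-85,50,-0.07],[-1,-40,-85,100,-0.14],[-1,-60,-85,150,-0.21],[-1,-75,-85,195,-0.27],[-1,-83,-85,219,-0.3],[-1,-83,-85,219,-0.3035],[-1,-83,-85,219,-0.3035],[-1,-83,-85,219,-0.3035]]'; python3 - <<'E'
from h import *
rel(517,-18,176,1.8)
save("wrist","w2.png",0,0,560,420,1.4)
save("top","t2.png",200,150,340,270,5)
E
```

```text
time: 5.08
eef_pos: [516.3, -20.1, 175.7]
eef_rot: [-90.0, 0.0, 1.7]
ft_force: [-0.4, 0.1, -2.8]
opening: 0.087
t 5.075 pos [516.3 -20.1 175.7] rot [-9.001e+01  2.000e-02  1.720e+00] f [-0.4  0.1 -2.8] open 0.087
rel [ 0.7 -0.3  2.1] turn -0.0015
```

View pics/w2.png

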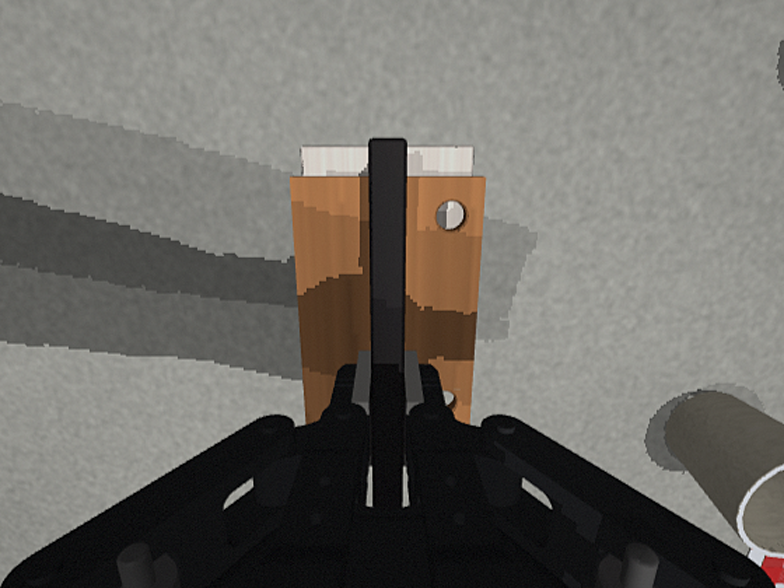

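View pics/t2.png

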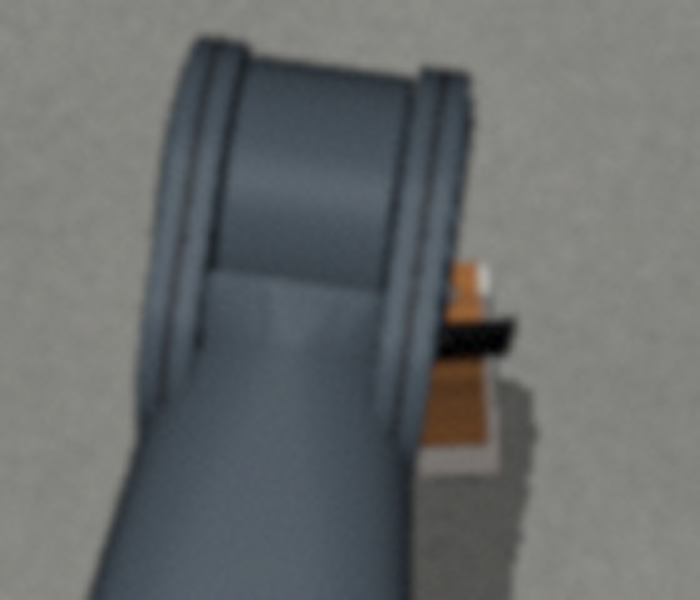

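```bash
cat > m.py <<'E'
from h import *
from scipy.spatial.transform import Rotation as Ro
def tl(s): # tool-local (x,z) of world points
    p=np.array(s["eef_pos"]); R=Ro.from_euler("xyz",s["eef_rot"],degrees=True).as_matrix()
    return lambda P: np.round(R.T@(np.asarray(P)-p),2)
E
python3 - <<'E'
from m import *
im=cv2.imread("pics/raw_w2.png")
cv2.imwrite("pics/w2z.png",cv2.resize(im[90:180,200:360],None,fx=5,fy=5,interpolation=cv2.INTER_NEAREST))
c=vision.get_calibration("wrist"); s=observe(); f=tl(s)
q=lambda u,v,z: onz("wrist",u/1.4,v/1.4,z,c)
zp=s["eef_pos"][2]-91+8
for nm,u,v,z in [("baseL",302,147,12),("baseR",474,146.5,12),("plL",291,178,zp),("plR",485,177,zp),("hole",451,215,zp),("panelL",369,139.5,zp+110),("panelR",407,139.5,zp+110)]:
    P=q(u,v,z); print(nm,np.round(P,1),f(P))
E
```

```text
baseL [461.   59.4  12. ] [-52.94 163.84  81.15]
baseR [568.7  63.   12. ] [ 54.79 163.83  81.53]
plL [471.1  45.1  92.8] [-43.34  83.    66.51]
plR [559.4  48.2  92.8] [45.03 82.99 67.03]
hole [545.2  30.6  92.8] [30.35 82.99 49.83]
panelL [510.9  59.4 202.8] [ -3.08 -27.01  79.65]
panelR [518.5  59.6 202.8] [  4.51 -27.01  79.66]
```

View pics/w2z.png

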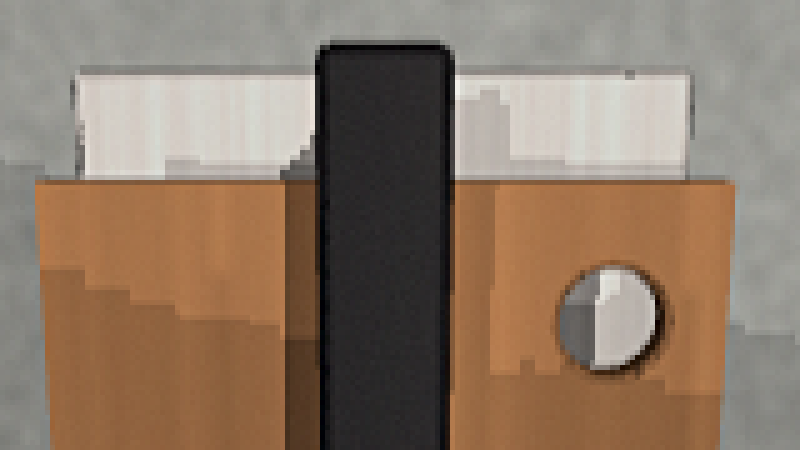

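```bash
python3 -m inch '[[-1,0.3,15,2,0],[-1,0.3,32,2,0],[-1,0.3,32,2,0],[-1,0.3,32,2,0]]'; python3 - <<'E'
from m import *
save("wrist","w3.png",170,80,350,300,2.7)
im=cv2.imread("pics/raw_w3.png")
cv2.imwrite("pics/w3z.png",cv2.resize(im[80:180,190:350],None,fx=5,fy=5,interpolation=cv2.INTER_NEAREST))
cv2.imwrite("pics/w3y.png",cv2.resize(im[240:330,250:350],None,fx=5,fy=5,interpolation=cv2.INTER_NEAREST))
rel(517,-18,143,1.8)
E
```

```text
time: 5.68
eef_pos: [516.2, -17.1, 143.5]
eef_rot: [-90.0, 0.1, 1.8]
ft_force: [-0.2, 0.2, -1.8]
opening: 0.086
t 5.725 pos [516.6 -17.2 144.1] rot [-9.001e+01 -1.000e-02  1.810e+00] f [-0.9 -0.2 -2.9] open 0.088
rel [ 0.4  1.1 -0.8] turn 0.0001
```

View pics/w3z.png

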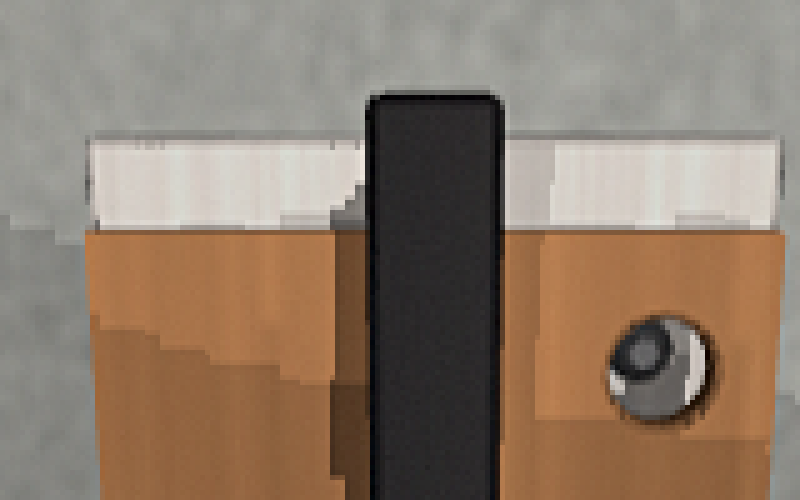

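View pics/w3y.png

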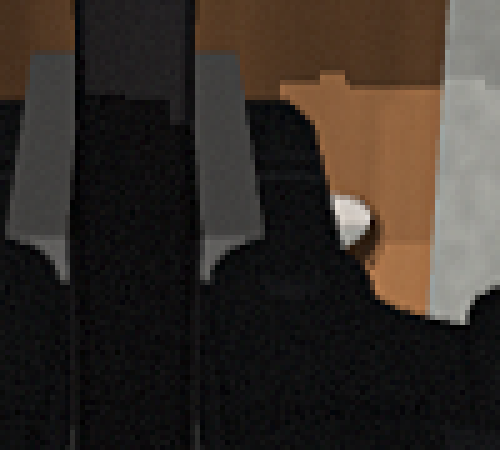

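```bash
python3 - <<'E'
from m import *
c=vision.get_calibration("wrist"); s=observe(); f=tl(s)
zb=s["eef_pos"][2]-91
def g(x,y,z): return f(onz("wrist",190+x/5-.4,80+y/5-.4,z,c))
for nm,x,y,z in [("pin",645,351,42),("hole",661,370,zb+8),("baseL",90,137,12),("baseR",779,137,12),("plL",86,232,zb+8),("plR",786,232,zb+8)]: print(nm,g(x,y,z))
E
```

```text
pin [ 30.56 102.13  49.94]
hole [30.15 83.   49.83]
baseL [-53.29 132.11  79.2 ]
baseR [ 54.12 132.13  79.29]
plL [-43.95  82.98  67.24]
plR [45.26 83.   67.32]
```

```bash
python3 -m inch '[[-1,0.2,10,0,0],[-1,0.2,18,0,0],[-1,0.2,26,0,0],[-1,0.2,32,0,0],[-1,0.2,37,0,0],[-1,0.2,40,0,0],[-1,0.2,40,0,0]]'; python3 - <<'E'
from m import *
save("side","s4.png",200,130,360,270,5)
rel(517,-18,103,1.8)
E
```

```text
time: 6.6
eef_pos: [516.7, -17.2, 103.9]
eef_rot: [-90.0, 0.0, 1.8]
ft_force: [-0.1, 0.0, -3.7]
opening: 0.086
t 6.65 pos [516.8 -17.2 104.1] rot [-9.00e+01 -1.00e-02  1.81e+00] f [-0.3  0.3 -3.8] open 0.089
rel [ 0.2  1.1 -0.8] turn 0.0001
```

View pics/s4.png

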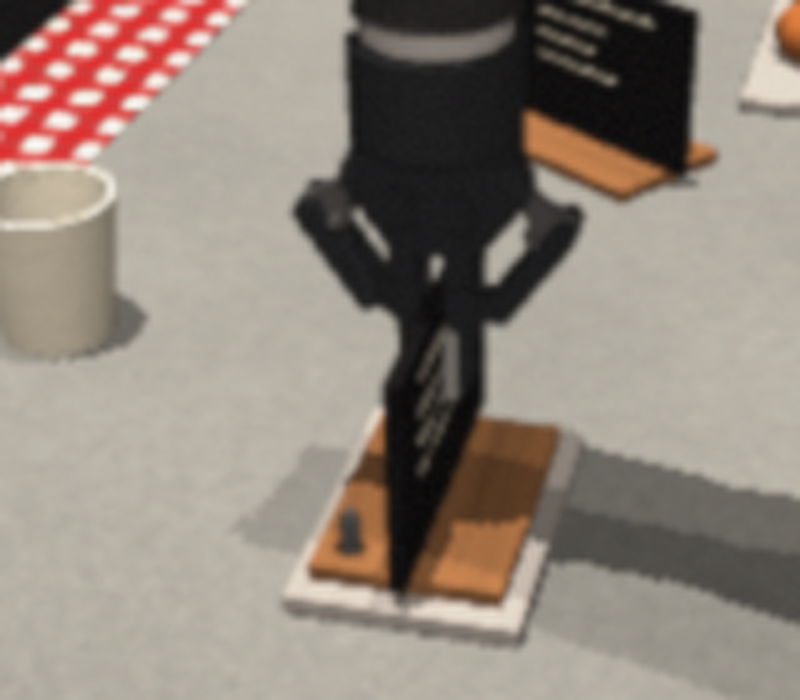

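The pins are through the holes: the left one shows at about (350,532) in the crop. The foot is about 1 mm short of flush, so I'll lower it further, release, and rise.

```bash
python3 -m inch '[[-1,0,0.7,0,0],[-1,0,1.4,0,0],[-1,0,1.4,0,0]]'; 
```

```text
time: 7.02
eef_pos: [517.1, -17.3, 103.3]
eef_rot: [-90.0, -0.1, 1.8]
ft_force: [-0.3, -1.0, -0.1]
opening: 0.088
```

```bash
python3 -m inch '[[1,0,0.6,0,0],[1,0,0.6,0,0],[1,0,0.6,0,0],[1,0,0.6,0,0],[1,0,0.6,0,0],[1,0,-40,0,0],[1,0,-90,0,0],[1,0,-130,0,0],[1,0,-130,0,0]]'; python3 - <<'E'
from m import *
save("side","s5.png",200,130,360,270,5)
save("wrist","w5.png",0,0,560,420,1.4)
rel(470.4+2,300.6-1.5,150,7)
E
```

```text
time: 8.15
eef_pos: [519.0, -17.6, 237.4]
eef_rot: [-90.1, -0.5, 1.8]
ft_force: [-0.1, 0.4, 0.2]
opening: 1.0
t 8.25 pos [517.  -17.2 232.9] rot [-9.001e+01 -6.000e-02  1.810e+00] f [-1.1  0.7 -0. ] open 0.995
rel [-34.6  82.9 317.6] turn -0.0907
```

View pics/s5.png

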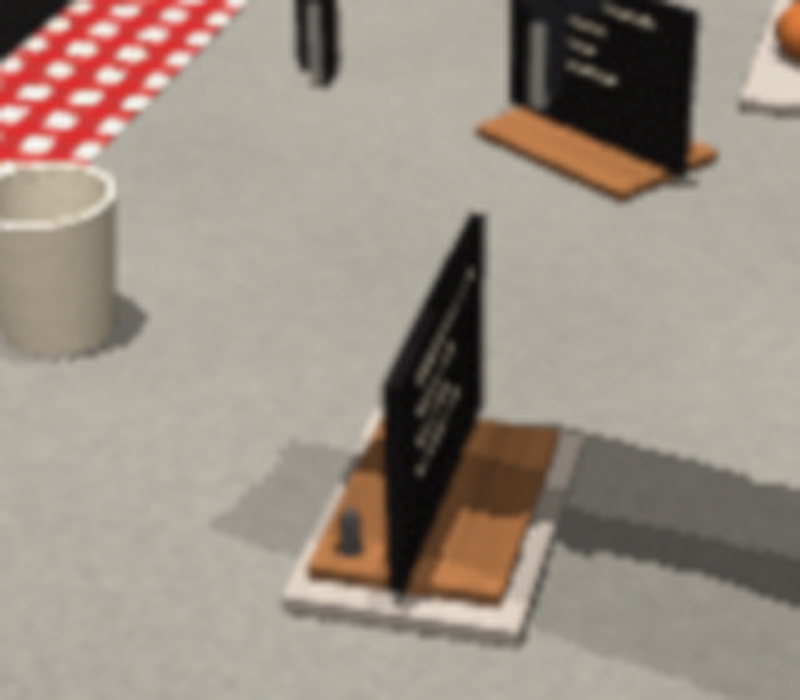

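View pics/w5.png

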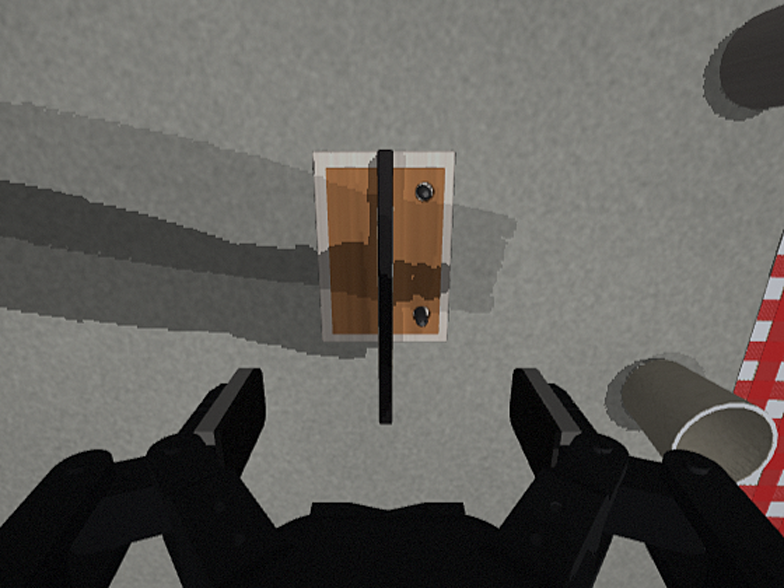

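```bash
python3 - <<'E'
from m import *
c=vision.get_calibration("wrist")
q=lambda u,v,z: onz("wrist",u/1.4-.3,v/1.4-.3,z,c)[:2]
a=q(385.7,150.5,130);b=q(385.7,423,130);print(a,b,(a+b)/2,np.linalg.norm(a-b),np.degrees(np.arctan2(-(a-b)[0],(a-b)[1])))
P=np.array([q(326,167.5,20),q(446,167.5,20),q(439,334.5,20),q(333,334.5,20)],np.float32);print(cv2.minAreaRect(P),P.mean(0))
E
```

```text
[514.16151166  61.51102048] [519.0164798  -94.59019305] [516.58899573 -16.53958628] 156.17669346804283 1.781405402557297
((516.4671020507812, -17.18242645263672), (89.52385711669922, 135.32034301757812), 1.8293153047561646) [516.42505  -17.183739]
```

```bash
python3 -m inch '[[1,-6,5,55,-0.02],[1,-13,15,115,-0.04],[1,-20,30,175,-0.06],[1,-27,45,235,-0.08],[1,-33,60,290,-0.09],[1,-34.6,63,317.6,-0.09],[1,-34.6,63,317.6,-0.09],[1,-34.6,63,317.6,-0.09]]'; python3 - <<'E'
from m import *
save("wrist","w6.png",0,0,560,420,1.4)
rel(470.4+2,300.6-1.5,150,7)
E
```

```text
time: 9.25
eef_pos: [471.5, 298.3, 168.3]
eef_rot: [-90.1, 0.1, 6.9]
ft_force: [0.3, -0.3, 0.6]
opening: 0.997
t 9.3 pos [471.9 298.  168.8] rot [-9.006e+01  8.000e-02  6.900e+00] f [0.  0.3 0.4] open 1.003
rel [ 0.6 18.8  1. ] turn -0.0017
```

View pics/w6.png

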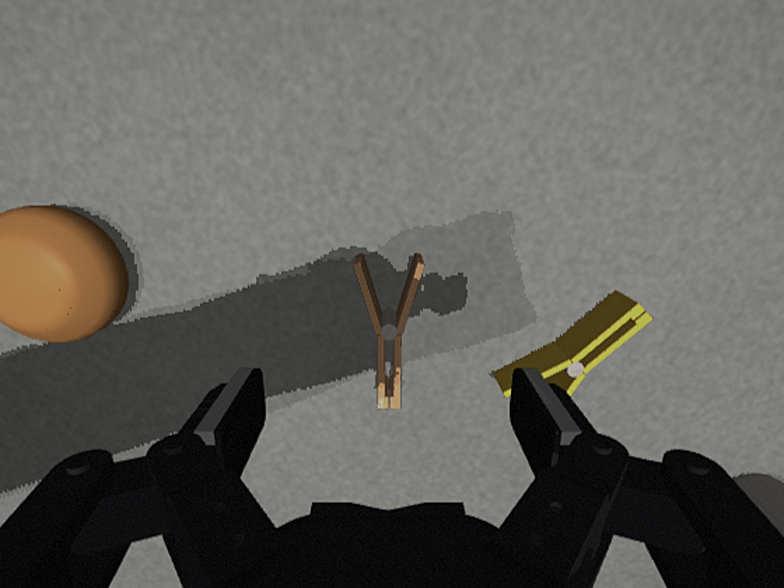

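```bash
python3 - <<'E'
from m import *
c=vision.get_calibration("wrist"); f=tl(observe())
q=lambda u,v,z: onz("wrist",u/1.4-.3,v/1.4-.3,z,c)
for nm,u,v in [("tl",360,257),("tr",419,256),("hinge",389.5,332),("tips",389.5,406.5),("yel",512,397),("yel2",617,292),("yel3",570,375)]:
    P=q(u,v,30); print(nm,np.round(P,1),f(P))
E
```

```text
tl [453.3 312.5  30. ] [-16.56 138.84  16.73]
tr [489.3 317.5  30. ] [ 19.8  138.79  17.41]
hinge [477.5 264.9  30. ] [  1.75 138.86 -33.37]
tips [484.3 209.4  30. ] [  1.88 138.92 -89.32]
yel [566.9 227.2  30. ] [ 85.98 138.79 -81.61]
yel2 [616.8 309.7  30. ] [145.45 138.63  -5.71]
yel3 [602.1 248.6  30. ] [123.54 138.72 -64.59]
```

```bash
python3 -m inch '[[1,1.7,50,2.6,0],[1,1.7,100,2.6,0],[1,1.7,130,2.6,0],[1,1.7,140.5,2.6,0],[1,1.7,140.5,2.6,0],[1,1.7,140.5,2.6,0]]' 30; python3 - <<'E'
from m import *
save("wrist","w7.png",120,120,460,420,2)
rel(470.4+2,300.6-1.5,28,7)
E
```

```text
time: 10.05
eef_pos: [475.2, 302.4, 31.3]
eef_rot: [-89.9, -0.2, 6.9]
ft_force: [0.1, -0.7, -0.6]
opening: 0.996
t 10.1 pos [475.2 302.5  31.4] rot [-89.93  -0.22   6.94] f [ 0.1  0.1 -0.2] open 0.997
rel [-3.2  3.4 -3.1] turn -0.0011
```

View pics/w7.png

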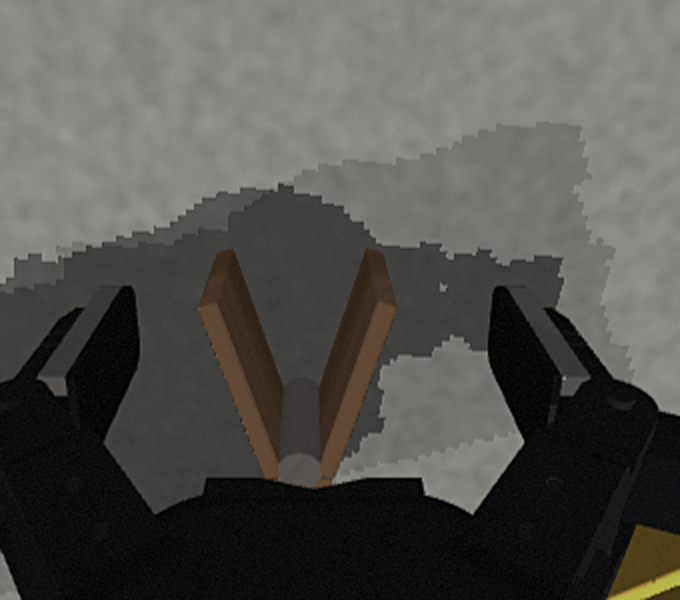

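```bash
python3 - <<'E'
from m import *
c=vision.get_calibration("wrist"); f=tl(observe())
q=lambda u,v,z: onz("wrist",120+u/2,120+v/2,z,c)
for nm,u,v in [("tl",208,303),("tr",386,303),("hinge",299,470)]:
    P=q(u,v,30); print(nm,np.round(P,1),f(P))
E
```

```text
tl [451.7 309.1  30. ] [-22.57   1.33   9.34]
tr [490.5 313.8  30. ] [16.51  1.48  9.3 ]
hinge [476.7 266.2  30. ] [ -2.87   1.35 -36.21]
```

```bash
python3 -m inch '[[1,-2.8,2.5,-0.2,0],[1,-2.8,2.5,-0.2,0],[1,-2.8,2.5,-0.2,0],[-1,-2.8,2.5,-0.2,0],[-1,-2.8,2.5,-0.2,0],[-1,-2.8,2.5,-0.2,0],[-1,-2.8,2.5,-0.2,0],[-1,-2.8,2.5,-0.2,0],[-1,-2.8,2.5,-0.2,0],[-1,-2.8,2.5,-0.2,0],[-1,-2.8,2.5,-0.2,0]]' 30; python3 - <<'E'
from m import *
save("wrist","w8.png",120,120,460,420,2)
save("top","t8.png",115,165,215,275,5)
rel(470.4+2,300.6-1.5,28,7)
E
```

```text
time: 11.48
eef_pos: [472.6, 302.5, 29.1]
eef_rot: [-89.9, -0.3, 7.0]
ft_force: [1.4, 1.6, 6.0]
opening: 0.194
t 11.575 pos [472.6 302.5  29. ] rot [-89.89  -0.26   6.97] f [-0.1  1.2  6. ] open 0.194
rel [-0.6  1.  -3.4] turn -0.0006
```

View pics/w8.png

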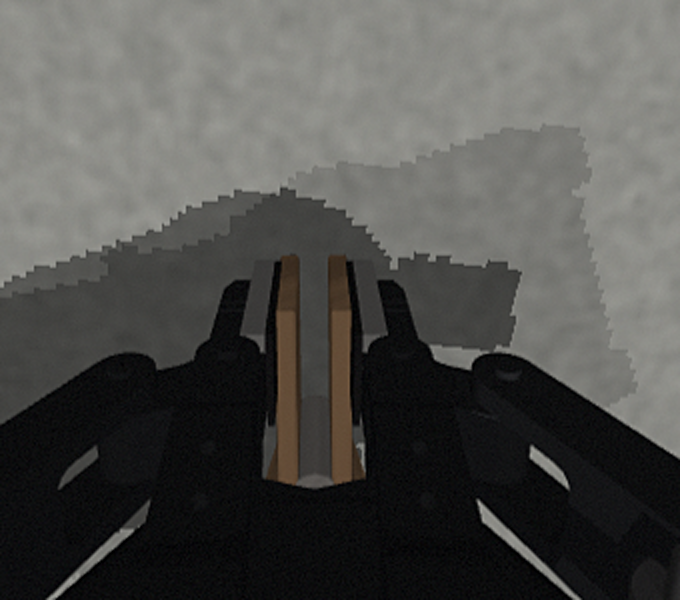

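```bash
python3 -c "
from m import *
rel(509.1,220,89,1.8)"
```

```text
t 11.575 pos [472.6 302.5  29. ] rot [-89.89  -0.26   6.97] f [-0.1  1.2  6. ] open 0.194
rel [ 26.2 -60.  -86.3] turn 0.0902
```

```bash
python3 -m inch '[[-1,0,-10,0,0],[-1,0,-30,0,0],[-1,0,-55,0,0],[-1,8,-60,-25,0.03],[-1,17,-60,-55,0.06],[-1,24,-60,-78,0.085],[-1,26.2,-60,-86,0.09],[-1,26.2,-60,-86,0.09],[-1,26.2,-60,-86,0.09]]'; python3 - <<'E'
from m import *
save("wrist","w9.png",0,0,560,420,1.4)
save("side","s9.png",150,130,350,290,4)
save("top","t9.png",140,170,300,270,5)
rel(509.1,220,89,1.8)
E
```

```text
time: 12.7
eef_pos: [506.7, 219.9, 86.5]
eef_rot: [-90.0, 0.0, 1.9]
ft_force: [0.3, 0.8, -0.8]
opening: 0.192
t 12.85 pos [506.8 219.9  86.6] rot [-8.999e+01  1.000e-02  1.880e+00] f [-1.3  1.1 -0.4] open 0.193
rel [ 2.3 -2.4 -0. ] turn 0.0013
```

View pics/w9.png

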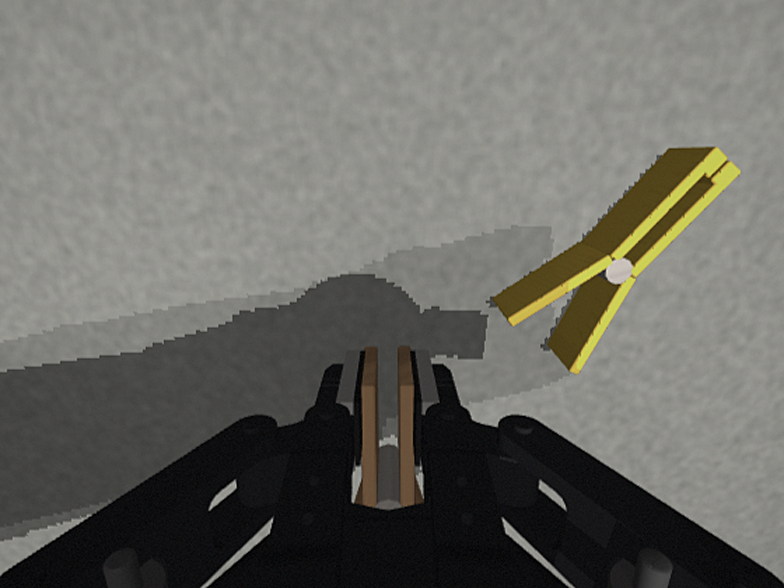

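View pics/s9.png

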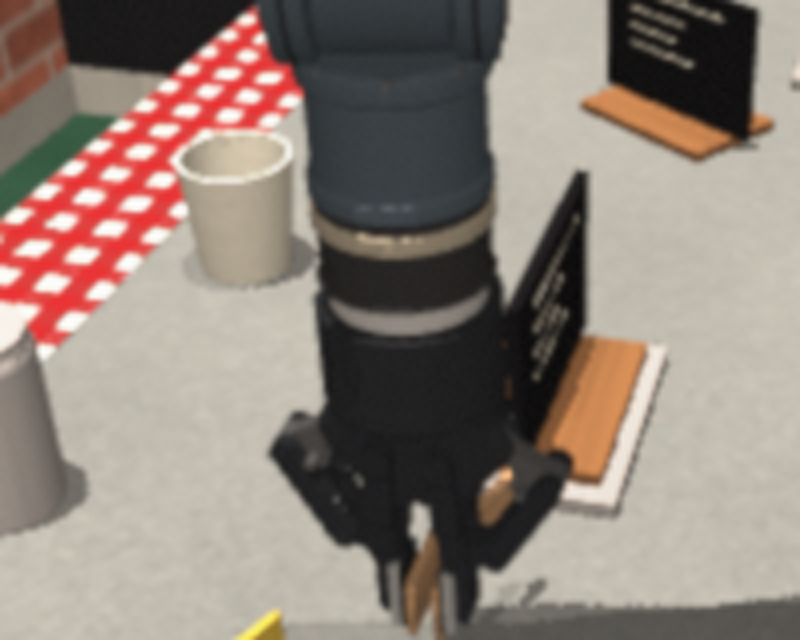

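View pics/t9.png

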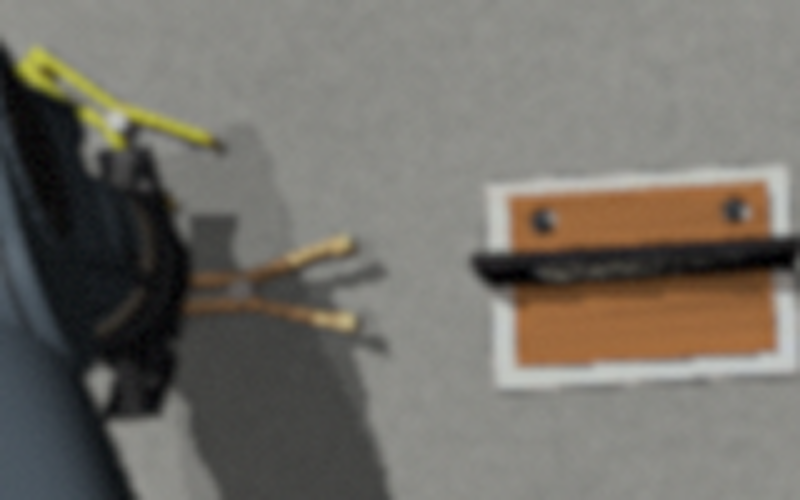

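```bash
python3 - <<'E'
from m import *
im=cv2.imread("pics/raw_t9.png")
s=observe(); f=tl(s)
q=lambda x,y,z: onz("top",140+x/5-.4,170+y/5-.4,z)
for nm,x,y,z in [("tipU",352,243,88),("tipD",354,321,88),("hinge",243,289,88),("panel top end U",473,255,130),("panel low end U",487,275,20)]:
    P=q(x,y,z);print(nm,np.round(P,1),f(P))
cv2.imwrite("pics/t9b.png",cv2.resize(im[205:245,170:250],None,fx=10,fy=10,interpolation=cv2.INTER_NEAREST))
E
```

```text
tipU [528.8 124.7  88. ] [ 18.88  -1.45 -95.91]
tipD [490.2 124.2  88. ] [-19.67  -1.44 -95.11]
hinge [507.6 178.6  88. ] [ -0.49  -1.44 -41.35]
panel top end U [516.6  61.6 130. ] [   4.64  -43.46 -158.53]
panel low end U [517.6  63.9  20. ] [   5.7    66.54 -156.36]
```

View pics/t9b.png

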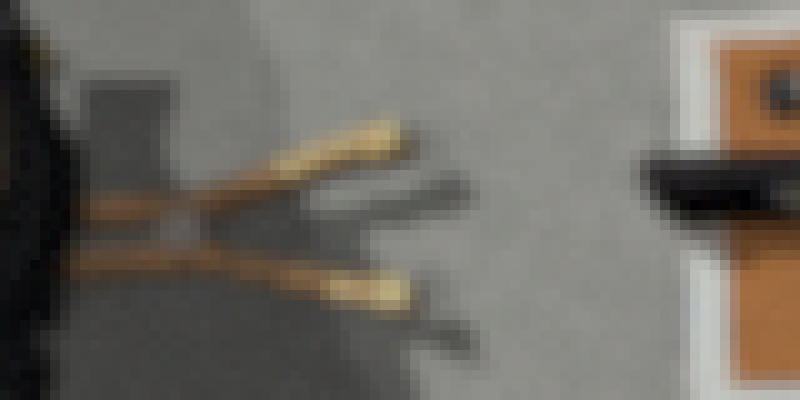

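```bash
python3 -m inch '[[-1,1.8,-2.4,-20,0],[-1,1.8,-2.4,-40,0],[-1,1.8,-2.4,-52,0],[-1,1.8,-2.4,-52,0],[-1,1.8,-2.4,-52,0]]'; python3 - <<'E'
from m import *
save("top","ta.png",190,195,270,245,10)
save("side","sa.png",200,130,360,270,5)
rel(512.0,128.8,89,1.8)
E
```

```text
time: 13.48
eef_pos: [510.6, 167.2, 89.0]
eef_rot: [-90.0, 0.0, 1.8]
ft_force: [0.2, -0.2, -1.8]
opening: 0.192
t 13.575 pos [510.6 167.6  89. ] rot [-89.98   0.     1.83] f [-0.1  0.  -0.7] open 0.195
rel [  0.2   0.  -38.8] turn 0.0005
```

View pics/ta.png

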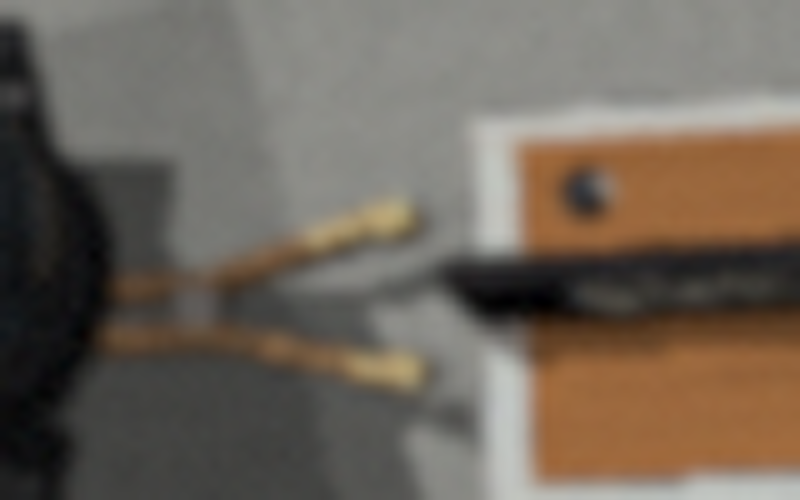

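View pics/sa.png

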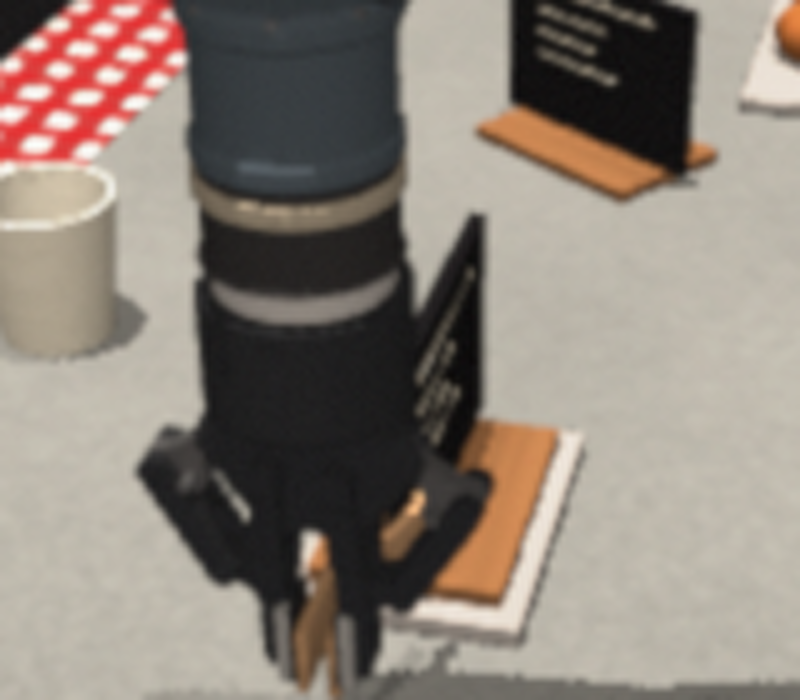

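```bash
python3 - <<'E'
from m import *
s=observe(); p=s["eef_pos"]; R=Ro.from_euler("xyz",s["eef_rot"],degrees=True).as_matrix()
E=np.array([514.1,62.8,0]); sx=np.array([.9995,.0314,0]); 
pr=lambda P:np.round((np.array(proj("top",P))-[190-.4,195-.4])*10,0)
for z in (130,90,20):
    for d in (-4,4): print("panel",z,d,pr(E+sx*d+[0,0,z]))
for nm,l in [("hinge",-36),("mouth",-94)]: print(nm,pr(p+R@np.array([0,-1,l])))
for d in (-16,16): print("tip",d,pr(p+R@np.array([d,-1,-94])))
q=lambda x,y,z: onz("top",190+x/10-.4,195+y/10-.4,z)
print(q(412,218,90),q(425,371,90))
E
```

```text
panel 130 -4 [442. 287.]
panel 130 4 [440. 254.]
panel 90 -4 [456. 303.]
panel 90 4 [455. 271.]
panel 20 -4 [479. 329.]
panel 20 4 [478. 298.]
hinge [176. 305.]
mouth [411. 291.]
tip -16 [415. 355.]
tip 16 [408. 226.]
[531.48428968  73.17963859  90.        ] [493.63056161  70.68905268  90.        ]
```

```bash
python3 -m inch '[[-1,-0.2,0,-10,0],[-1,-0.2,0,-20,0],[-1,-0.2,0,-29,0],[-1,-0.2,0,-36,0],[-1,-0.2,0,-38,0],[-1,-0.2,0,-38,0],[-1,-0.2,0,-38,0]]'; python3 - <<'E'
from m import *
save("top","tb.png",190,195,270,245,10)
save("side","sb.png",200,130,360,270,5)
save("wrist","wb.png",0,0,560,420,1.4)
rel(512.0,128.8,89,1.8)
E
```

```text
time: 14.45
eef_pos: [511.6, 129.5, 89.0]
eef_rot: [-90.0, -0.0, 1.8]
ft_force: [0.2, -0.2, -0.7]
opening: 0.193
t 14.6 pos [511.6 129.6  89. ] rot [-90.    -0.     1.83] f [ 0.3  0.6 -0.7] open 0.193
rel [ 0.4  0.  -0.8] turn 0.0006
```

View pics/tb.png

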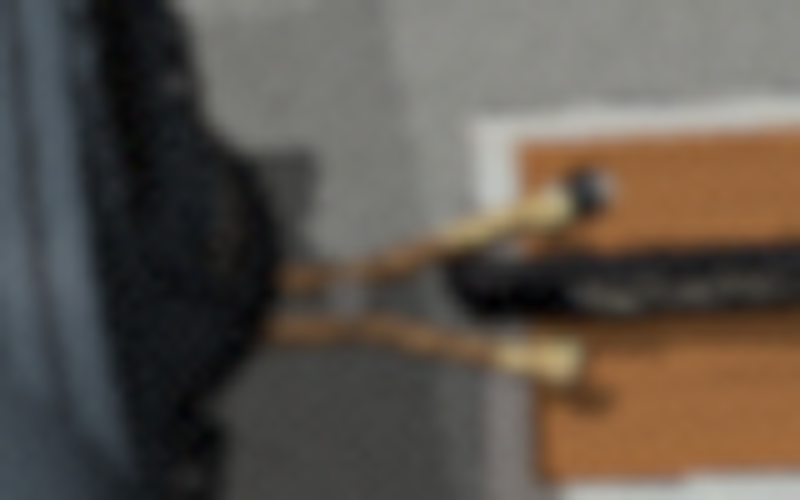

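View pics/sb.png

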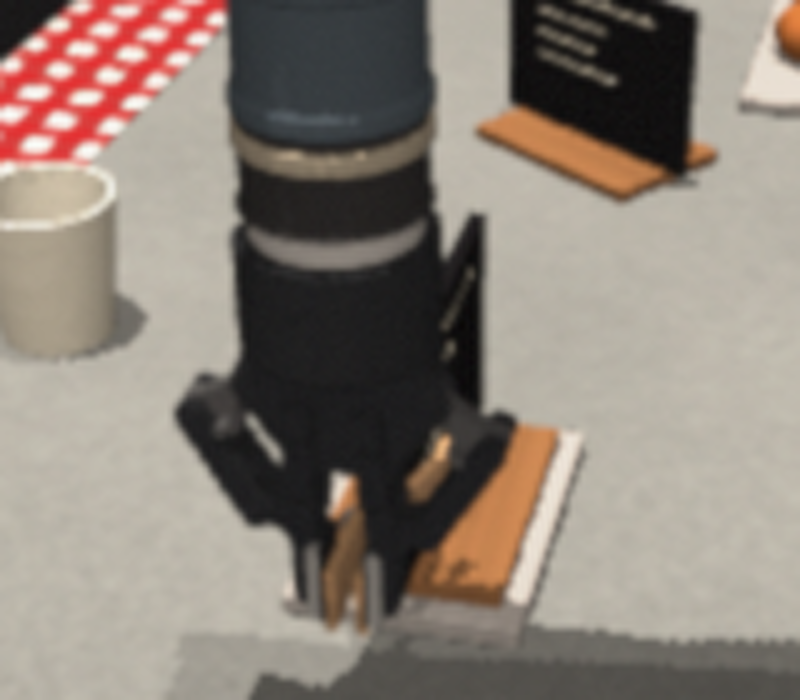

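View pics/wb.png

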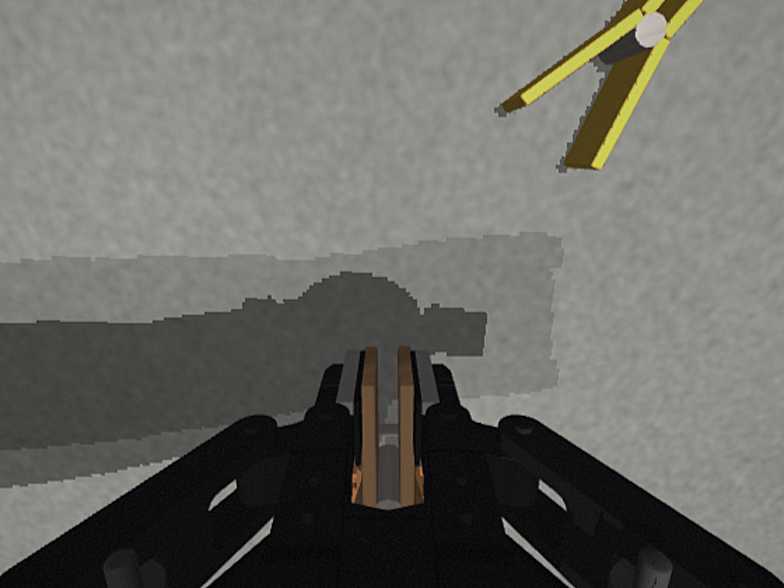

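```bash
python3 - <<'E'
from m import *
im=cv2.imread("pics/raw_tb.png"); hsv=cv2.cvtColor(im,cv2.COLOR_BGR2HSV)
cv2.imwrite("pics/tbn.png",cv2.resize(im[207:240,214:264],None,fx=16,fy=16,interpolation=cv2.INTER_NEAREST))
E
```

```text
(no output)
```

View pics/tbn.png

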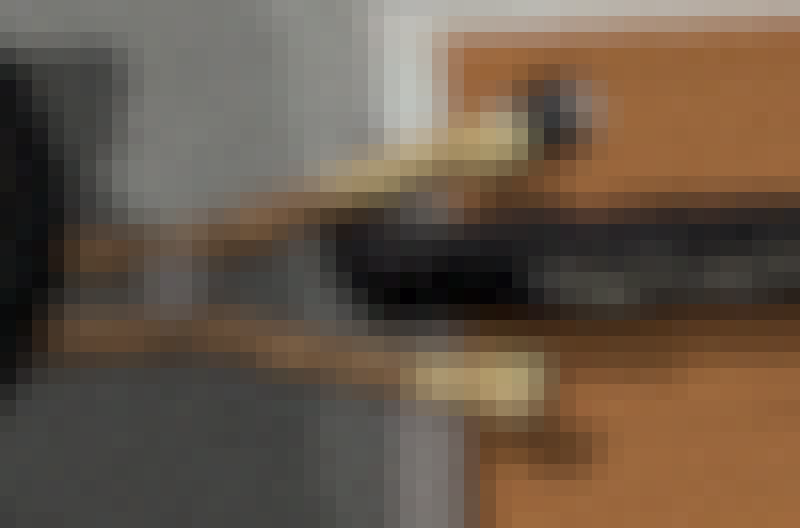

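```bash
python3 - <<'E'
from bench import observe, job
s=observe(); print(s["time"],s["eef_pos"],s["ft_force"],s["opening"]); print(job.sign_off())
E
```

```text
14.6 [511.59908245 129.58213921  89.0298745 ] [ 0.30825834  0.55860852 -0.72012171] 0.19328218913673229
the job is handed in; nothing more can be done
None
```

The card is seated on the base, and the clip is held open around its left-hand edge. I handed the job in at 14.6 s; it gave no verdict.

**Card:** I took the left-hand of the two cards, lowered its foot over both pins until the wrist force showed contact, and let go. The side and wrist pictures show it flush, with both pins through the holes.

**Clip:** I gripped the wooden clip by its tails at 30 N. The opening reads 0.193, about 16.5 mm against the nominal 18 mm. The 8 mm card panel also read about 0.6 mm low, and the tails look parallel, so I take the clip to be fully open.

**Position on the edge:** In the last top picture the card's edge is about 29 mm inside the tips. The card is within about 1 mm of the middle between the jaws and square to them. By the tool height the clip is half-way up the card, 75 mm above the table. The wrist force was under 1 N in each direction, so I saw no sign of contact.

**Checks that disagreed or were missing:**
- The top and wrist cameras differed by 2–3 mm, so I relied on differences within one picture for the final fits.
- The clip sits about 2 mm farther forward in the grip than planned. I allowed for that in the last approach.
- The arm hid the jaws in the last side picture, so the clip's height comes only from the tool pose.

I did not move the can, cup or roll.

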